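# Slide a specimen carrier home under its leaf spring

### The job

On the two-lane loading dock, find the aluminium carrier that holds the long rectangular glass slide. Press it down hard onto the dock with the fingertips (the ribbed grip at its tail is made for that) and, still pressing, slide it along its lane so that it passes under the leaf spring, all the way home against the end stop; then let go and move clear. Do not lift it, and leave the other carrier (round glass) and the things standing around where they are.

Things in the scene. Friction and masses are not known exactly. Their poses are not given: they have to be found in the camera images.
- dock: loading dock, fixed, black bed 260 (x) x 210 (y) x 20 mm; origin: centre of its underside, on the table. Carriers travel along its +x in two lanes centred at y = +33 and -33 mm, 47 mm wide, floor 20 mm above the table, rails 5 mm higher between and outside them, a sill 6 mm high behind (x below -112 mm). Outer shelves (y 67 to 105 mm, 25 mm above the table) hold small things
- bridge (a point): middle of the top of the steel bridge bar across both lanes, at dock x = 56 mm, 47 mm above the table. The bar is 14 mm along x, its underside 39 mm above the table, on posts at dock y = +-62 mm. From it a leaf spring slopes down and away (+x) over each lane; its tip, at dock x = 91 mm, rests 23 mm above the table, so a carrier pushed in from below the bridge lifts it about 4 mm
- slide_carrier: the carrier to load: loose aluminium plate 120 (x) x 44 (y) x 7 mm, about 0.12 kg, a 76 x 26 mm rectangular glass slide flush in its top. Origin: centre of its underside; x points to its nose, along the dock's +x. Top 27 mm above the table, 2 mm above the rails. Ribbed rubber thumb grip at the tail, x = -57 to -30 mm, top 1 mm higher, 17 mm short of the bridge when home. Starts in either lane, nose short of the leaf
- disc_carrier: the other carrier, same plate with a round glass 30 mm across, in the other lane; to be left alone
- home_left (a point): where a carrier's origin lies when it is home in the left lane (dock y = +33 mm), at lane floor height: dock x = 62 mm, nose on the end stop (face at dock x = 122 mm, 12 mm high). Fingertip friction drives the carrier: pressing with 12 to 22 N drags it under the leaf without slipping; bed, carriers and leaves slide on each other with a friction coefficient near 0.2
- home_right (a point): the same for the right lane (dock y = -33 mm)
- leaf_left (a joint): angle of the left lane's leaf spring, rad: 0 at rest, grows as its tip is lifted, about 0.13 with a carrier under it, when it presses down with about 7 N
- leaf_right (a joint): the same for the right lane
- oil_bottle: amber dropper bottle, 24 mm across, 46 mm high, on the dock's left shelf; origin under its centre; a bystander, leave alone
- objective: steel microscope objective, 26 mm across, 42 mm high, on the dock's right shelf; origin under its centre; a bystander
- jar: glass jar, 52 mm across, 58 mm high, on the table left of the dock; a bystander
- screwdriver: screwdriver, 150 mm long, lying on the table right of the dock; a bystander
- canister: grey canister, 42 mm across, 65 mm high, on the table right of the dock; a bystander
- beaker: white beaker, 64 mm across, 70 mm high, on the table right of the dock; a bystander
- coverslip_box: white box 55 x 55 x 28 mm on the table left of the dock; a bystander

How it is judged (in metres and radians):
On the way:
1. the slide carrier passes under the leaf spring while it is pressed down hard (more than 12 N between carrier and dock; spring and weight alone give at most 9 N), before it reaches the stop (x of slide_carrier in the frame of dock between 0.034 and 0.058 m and contact force between slide_carrier and dock above 12 N and contact force between the fingers and slide_carrier above 4 N), for 0.1 s.
At the end, for the whole second after the job is handed in: the slide carrier lies flat in its lane under the leaf spring, nose within 4 mm of the end stop, at rest; the round-glass carrier within 10 mm and the bystanders within 30 mm of where they started (x of slide_carrier in the frame of dock above 0.058 m and z of slide_carrier in the frame of dock between 0.017 and 0.0225 m and angle between slide_carrier's own z axis and vertical below 0.04 rad and angle between the x axis of slide_carrier and the x axis of dock, either way round below 0.06 rad and linear speed of slide_carrier below 0.01 m/s and (horizontal distance between slide_carrier and home_left below 0.006 m or horizontal distance between slide_carrier and home_right below 0.006 m) and value of joint any of leaf_left, leaf_right above 0.06 rad and distance of disc_carrier from where it was at the start of the episode below 0.01 m and distance of each of oil_bottle, objective, jar, screwdriver, canister, beaker, coverslip_box from where it was at the start of the episode below 0.03 m); the robot touches nothing.
It fails at once if the slide carrier is lifted (more than 10 mm off the lane floor) or tipped (z of slide_carrier in the frame of dock above 0.03 m or angle between slide_carrier's own z axis and vertical above 0.25 rad).
It fails at once if the round-glass carrier is moved more than 10 mm (distance of disc_carrier from where it was at the start of the episode above 0.01 m).
It fails at once if a bystander is moved more than 30 mm (distance of any of oil_bottle, objective, jar, screwdriver, canister, beaker, coverslip_box from where it was at the start of the episode above 0.03 m).
It also fails if it takes over 35 s, if anything falls off the work surface, if the arm or the gripper's body presses on something with over 40 N, if the wrist force passes 120 N, or if a joint passes its speed limit or range.

### The arm

A 6-joint arm with a two-finger parallel gripper is mounted at the origin on the work surface. World frame = base frame: x ahead of the robot, y to its left, z up, the work surface at z = 0. Lengths are in m, angles in degrees, forces in N, time in s.
With the tool pointing down it reaches from about 0.4 to 0.825 m from the base axis. Payload 7 kg.
Tool frame: the origin (TCP) lies at the centre of the arm's flange, where the gripper is bolted on; the fingertips stand 178 mm ahead of it and the grasp point (between the pads) lies 159 mm ahead of it (ctrl.hold_point_z is the distance from the TCP to the grasp point, in m); z points along the fingers, y is the line along which they close (so a half turn about z gives the same grasp; the last joint's range is limited). The gripper opens to 88 mm and grips with 3 to 60 N. Pads are 19 mm wide; open, the fingers measure 130 mm over their backs; the gripper's body (78 mm by 193 mm) begins 47 mm behind the grasp point.
Start: joints at [87.21, 20.546, 0.682, 0, -70.136, -16.507], TCP at [0.223, 0.637, 0.405] pointing down, gripper open.
Joint ranges: [-176.03, 176.03], [-82.01, 121.73], [-58.28, 71.71], [-173.87, 95.51], [-174.79, -0.11], [-173.66, 173.66]. Speed limits (degrees/s): [136.94, 136.94, 172.46, 180, 180, 180].

### API

Orientations are given as [roll, pitch, yaw] about the fixed x, y, z axes, in that order (R = Rz(yaw) Ry(pitch) Rx(roll)).
In Python, from plant import ctrl gives the robot as it stands.
- The arm moves only by the shell command python3 -m inch 'ROWS'. ROWS is JSON, one flat list of numbers, 7 for each row, row after row: the closure, from 0 (fully open) to 1 (shut), then the shift along the tool's x, y, z in mm, then the turn, a rotation vector about the tool's x, y, z in degrees. In form: [hand, x, y, z, wx, wy, wz, hand, x, y, z, wx, wy, wz, ...]. A call has 1 to 5 rows; each row is the pose to reach, as a shift and turn from the pose commanded when the call began, along the tool's axes at that moment; what a row does not reach only later rows make up. A row lasts 1/10 s, in which the tool goes at most 50 mm and 8.59 degrees, less where a joint would pass 70% of its speed; a pose out of reach is approached as far as the arm can. A call with a gripper value outside its range is refused whole. The fingers move at their own pace and stop on an object; the grip force is fixed at half the most. Time passes only in rows, so rows that repeat a pose let the fingers close. It gives the time, the measured TCP pose, the force, the opening and the grip force at its end, in the units of the state.
- ctrl.get_obs(): the state, without advancing time (a new reading comes with each control period).
- ctrl.snapshot(name): name is "scene" or "top" or "wrist"; returns a dict with "frame" (420x560x3 uint8, red, green, blue), "K" (3x3 intrinsics, pixels), "R" (3x3) and "t" (3): a world point X has camera coordinates R X + t. Camera axes: x right, y down, z forward; pixel columns grow to the right and rows downward; lengths in m; the calibration is good to about 2 mm. A picture is of the moment at which its call begins. There is no depth.
- ctrl.close_job(): hands the job in; it is judged then, once.
Trained networks look in a picture, given as the dict that the camera call returned (one of the last four; its "shot" number tells which), for a name from the list of things; names that differ only in an ending like _2 or _b are one class to them, and where a whole thing is asked for, a point or a joint stands for the part that bears it (a point fixed in the world has none). Each returns a list of dicts, best first, with "p" (0 to 1); they miss things now and then, are a little off and sometimes report something else, mostly with a low value. They report only what shows in the picture. A call takes as long as a camera call.
- ctrl.recognise(picture, thing): "location" ([x, y, z] in m, in world coordinates, good to about 4 mm: the middle of the surface that is visible of it).
- ctrl.trace(picture, thing): "pixels" (420x560 bool, what is visible of it).
- ctrl.mark_of(picture, thing): "location" ([x, y, z] in m, in world coordinates, good to about 4 mm: a listed point, or the origin of a listed thing).
The state is a dict: "clock": time; "joint_pos": joint angles; "qvel": joint speeds; "tau": joint torques, N m; "tool_pos": TCP position; "orientation": TCP orientation; "force": force on the tool from outside, world axes, zero at the start; "moment": the same for the moment, N m; "opening": finger opening in m; "gripper_force": force on a finger pad.
Only numpy, scipy, OpenCV 4.12 (cv2) and the standard library are available. Lean on these libraries where they do the work, as an engineer would, in place of code of your own. Each camera call takes 0.05 s, during which the arm holds its last target. There are 200 camera calls.

## Working session

There is one attempt and no reset: what is moved stays moved. The work goes in short steps, Python scripts to look and compute and a shell command to move; the robot and the scene stay as the last step left them, time stands still between calls to the robot, and variables do not carry over. Pictures are saved under pics/ and viewed, at most 10 in all, crops included, and the job is handed in when it is done.

```bash
mkdir -p pics
python3 - <<'E'
from plant import ctrl
import cv2,numpy as np
o=ctrl.get_obs(); print({k:np.round(o[k],3) for k in('clock','tool_pos','orientation','force','opening')})
ims=[]
for c in('scene','top'):
    s=ctrl.snapshot(c); ims.append(s['frame'])
    cv2.imwrite(f'pics/{c}.png',s['frame'][...,::-1])
    for n in('dock','bridge','slide_carrier','disc_carrier','home_left','home_right'):
        r=ctrl.mark_of(s,n)[:2]; print(c,n,[(np.round(d['location'],3).tolist(),round(d['p'],2)) for d in r])
E
```

```text
{'clock': np.float64(0.0), 'tool_pos': array([0.223, 0.637, 0.404]), 'orientation': array([ 1.79905e+02, -7.00000e-03, -1.93010e+01]), 'force': array([ 0.07 , -0.147,  0.098]), 'opening': np.float64(0.088)}
scene dock [([0.53, 0.029, -0.003], 0.8)]
scene bridge [([0.584, 0.043, 0.048], 0.65)]
scene slide_carrier [([0.497, 0.052, 0.025], 0.92)]
scene disc_carrier [([0.51, -0.014, 0.021], 0.69)]
scene home_left [([0.579, 0.078, 0.016], 0.94), ([0.531, -0.152, 0.0], 0.53)]
scene home_right [([0.605, 0.014, 0.019], 0.87)]
top dock [([0.532, 0.024, 0.002], 0.77)]
top bridge [([0.581, 0.046, 0.048], 0.74), ([0.511, -0.014, 0.024], 0.42)]
top slide_carrier [([0.494, 0.046, 0.027], 0.71)]
top disc_carrier [([0.51, -0.015, 0.023], 0.9), ([0.482, -0.078, 0.021], 0.56)]
top home_left [([0.581, 0.073, 0.023], 0.69)]
top home_right [([0.599, 0.012, 0.024], 0.9)]
```

View pics/top.png

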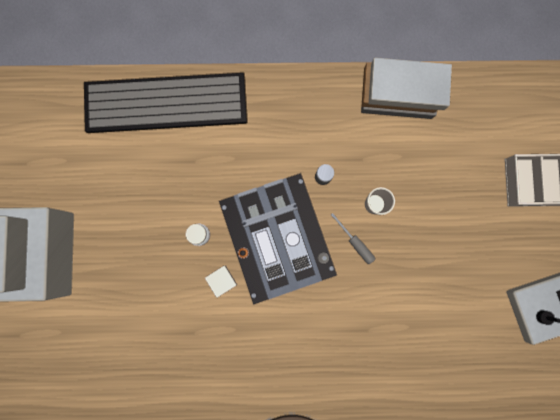

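View pics/scene.png

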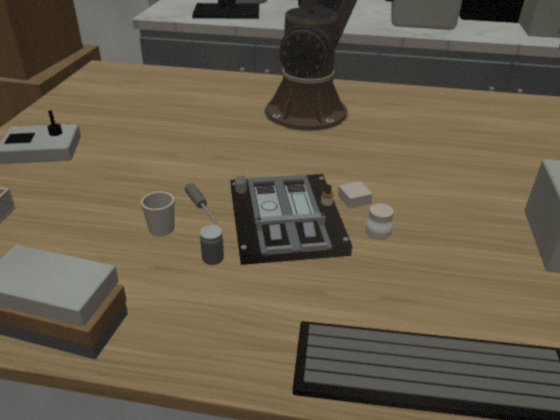

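The slide carrier (rectangular glass, top px ~(266,246)) is in the left lane next to the bottle. The disc carrier (~(293,240)) is in the right lane. The dock corners are near (220,202), (301,175), (336,274) and (254,303). I'll refine the dock yaw and the pressing point next.

```bash
cat > h.py <<'E'
from plant import ctrl
import cv2,numpy as np
def topix(s,P): 
    return cv2.projectPoints(np.float64(P),cv2.Rodrigues(s['R'])[0],s['t'],s['K'],None)[0][:,0]
def ray(s,uv,z):
    d=s['R'].T@np.linalg.inv(s['K'])@[uv[0],uv[1],1.]; c=-s['R'].T@s['t']
    return c+d*(z-c[2])/d[2]
def rect(s,n,z):
    m=ctrl.trace(s,n)[0]['pixels'].astype(np.uint8)
    m=cv2.morphologyEx(m,cv2.MORPH_CLOSE,np.ones((5,5)))
    c=max(cv2.findContours(m,0,2)[0],key=cv2.contourArea)[:,0]
    W=np.array([ray(s,p,z)[:2]*1000 for p in c],np.float32)
    return cv2.minAreaRect(W)
def delta(P,yaw):  # tool shift mm to bring TCP to P, turn about tool z
    o=ctrl.get_obs(); from scipy.spatial.transform import Rotation as R
    r=R.from_euler('xyz',o['orientation'],degrees=True)
    t=R.from_euler('xyz',[180,0,yaw],degrees=True)
    return np.round(r.inv().apply(np.array(P)-o['tool_pos'])*1000,1),np.round(np.degrees((r.inv()*t).as_rotvec()),1)
E
python3 - <<'E'
from h import *
s=ctrl.snapshot('top')
print(rect(s,'dock',.022)); print(rect(s,'slide_carrier',.027)); print(rect(s,'disc_carrier',.027))
yaw=17;a=np.radians(yaw);u=np.array([np.cos(a),np.sin(a)])
c=np.array([.495,.049]); g=c-.0435*u
print(g,delta([*g,.30],yaw))
E
```

```text
((598.14208984375, 82.75483703613281), (26.70476722717285, 18.9554386138916), 17.805160522460938)
((495.8232116699219, 48.8375244140625), (119.9364242553711, 44.267662048339844), 17.955604553222656)
((529.5242309570312, -148.9306640625), (143.99742126464844, 26.312725067138672), 40.72489929199219)
[0.45340074 0.03628183] (array([415.9, 490.9, 104.6]), array([ -0. ,   0. , -36.3]))
```

```bash
python3 -m inch '[1,32,38,0,0,0,0, 1,64,76,0,0,0,0, 1,96,114,0,0,0,0, 1,128,152,0,0,0,0, 1,160,190,0,0,0,0]'
python3 -m inch '[1,32,38,0,0,0,0, 1,64,76,0,0,0,0, 1,96,114,0,0,0,0, 1,128,152,0,0,0,0, 1,160,190,0,0,0,0]'
python3 - <<'E'
from h import *
print(delta([.4545,.0355,.30],18))
E
```

```text
clock: 1.4
tool_pos: [0.3116, 0.4029, 0.4048]
orientation: [-180.0, -0.0, -19.3]
force: [0.1, -0.4, 0.6]
opening: 0.0531
gripper_force: 0.0
clock: 1.9
tool_pos: [0.3996, 0.1706, 0.4052]
orientation: [-179.9, -0.0, -19.3]
force: [1.1, 1.5, 1.3]
opening: 0.0133
gripper_force: 0.0
(array([ 96.3, 109.6, 105.1]), array([ -0.1,  -0.1, -37.3]))
```

```bash
python3 -m inch '[1,24,27,20,0,0,-7.5, 1,48,54,40,0,0,-15, 1,72,82,60,0,0,-22.5, 1,94,108,80,0,0,-30, 1,94,108,95,0,0,-37.3]'
python3 -m inch '[1,0,0,0,0,0,0, 1,0,0,0,0,0,0]'
python3 - <<'E'
from h import *
s=ctrl.snapshot('wrist'); cv2.imwrite('pics/w1.png',s['frame'][...,::-1])
t=ctrl.snapshot('top')
for q in (s,t):
  for n in('slide_carrier','bridge','home_left','dock'):
    r=ctrl.mark_of(q,n)[:1]; print(n,[(np.round(d['location'],3).tolist(),round(d['p'],2)) for d in r])
try: print(rect(s,'slide_carrier',.027))
except Exception as e: print(e)
print(delta([.4545,.0355,.23],18), ctrl.get_obs()['force'])
E
```

```text
clock: 2.4
tool_pos: [0.453, 0.0368, 0.3085]
orientation: [180.0, 0.1, 18.1]
force: [0.7, 0.8, 0.6]
opening: 0.0006
gripper_force: 0.0
clock: 2.6
tool_pos: [0.4527, 0.0398, 0.3101]
orientation: [180.0, 0.0, 17.8]
force: [0.2, -0.8, 0.2]
opening: 0.0006
gripper_force: 0.0
slide_carrier [([0.493, 0.045, 0.021], 0.69)]
bridge [([0.584, 0.047, 0.045], 0.98)]
home_left [([0.576, 0.077, 0.021], 0.57)]
dock [([0.533, 0.026, -0.001], 0.8)]
slide_carrier [([0.494, 0.045, 0.024], 0.83)]
bridge [([0.585, 0.046, 0.046], 0.71)]
home_left [([0.582, 0.073, 0.017], 0.83)]
dock [([0.531, 0.025, 0.002], 0.66)]
((492.6527099609375, 50.27809143066406), (119.35713958740234, 44.80218505859375), 17.894397735595703)
(array([ 0.5,  4.7, 79.8]), array([-0., -0.,  0.])) [0.44580416 0.81571901 0.76575255]
```

View pics/w1.png

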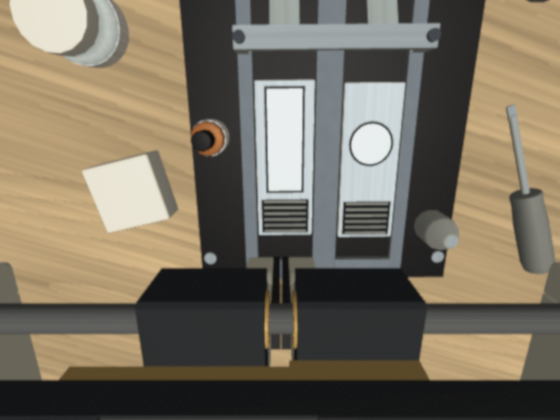

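```bash
python3 -m inch '[1,-1,3,30,0,0,0, 1,-2,5,60,0,0,0, 1,-2,5,85,0,0,0, 1,-2,5,97,0,0,0, 1,-2,5,97,0,0,0]'
python3 -m inch '[1,0,0,1,0,0,0, 1,0,0,2,0,0,0, 1,0,0,4,0,0,0, 1,0,0,6,0,0,0, 1,0,0,6,0,0,0]'
```

```text
clock: 3.65
tool_pos: [0.4516, 0.0339, 0.211]
orientation: [180.0, 0.2, 18.0]
force: [0.2, -0.2, 0.3]
opening: 0.0004
gripper_force: 0.0
clock: 4.15
tool_pos: [0.4521, 0.0343, 0.2068]
orientation: [-180.0, -0.0, 18.0]
force: [-0.0, -0.4, 0.4]
opening: 0.0004
gripper_force: 0.0
```

Run:
```python
from h import *
s=ctrl.snapshot('wrist'); cv2.imwrite('pics/w2.png',s['frame'][...,::-1])
```

```text
(no output)
```

View pics/w2.png

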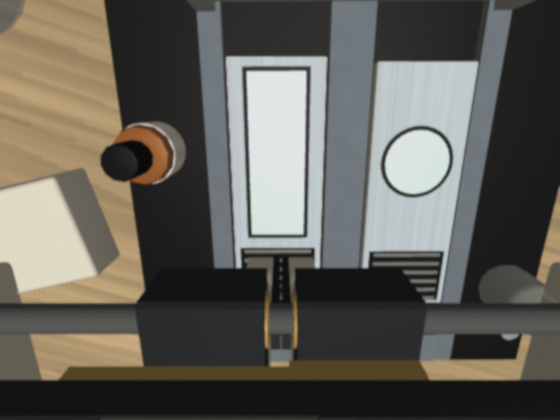

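The fingers (px ~281,275) are over the ribbed grip (centre ~278). I'll press in small steps.

```bash
python3 -m inch '[1,0,0,1,0,0,0, 1,0,0,2,0,0,0, 1,0,0,2,0,0,0]'
python3 -m inch '[1,0,0,1,0,0,0, 1,0,0,1,0,0,0]'
```

```text
clock: 4.5
tool_pos: [0.4531, 0.0345, 0.2063]
orientation: [180.0, -0.1, 18.1]
force: [-3.2, -2.3, 19.6]
opening: 0.0002
gripper_force: 9.6
clock: 4.7
tool_pos: [0.4535, 0.0346, 0.2062]
orientation: [180.0, -0.2, 18.1]
force: [-3.8, -2.2, 30.4]
opening: 0.0003
gripper_force: 15.1
```

```bash
python3 -m inch '[1,0,0,-1,0,0,0, 1,3,0,-1,0,0,0, 1,9,0,-1,0,0,0, 1,15,0,-1,0,0,0, 1,20,0,-1,0,0,0]'
```

```text
clock: 5.2
tool_pos: [0.4722, 0.0407, 0.2063]
orientation: [180.0, -0.1, 18.1]
force: [-4.6, -1.2, 18.6]
opening: 0.0004
gripper_force: 9.3
```

```bash
python3 -m inch '[1,5,0,0,0,0,0, 1,11,0,0,0,0,0, 1,17,0,0,0,0,0, 1,23,0,0,0,0,0, 1,26,0,0,0,0,0]'
python3 - <<'E'
from h import *
s=ctrl.snapshot('wrist'); cv2.imwrite('pics/w3.png',s['frame'][...,::-1])
t=ctrl.snapshot('top'); print(rect(t,'slide_carrier',.027))
for n in('slide_carrier','disc_carrier'): print([np.round(d['location'],3) for d in ctrl.mark_of(t,n)[:2]])
E
```

```text
clock: 5.7
tool_pos: [0.4971, 0.0488, 0.2063]
orientation: [180.0, -0.1, 18.1]
force: [-3.7, -1.7, 18.5]
opening: 0.0009
gripper_force: 9.0
((595.7407836914062, 64.87244415283203), (14.330455780029297, 14.409180641174316), 89.39838409423828)
[]
[array([ 0.51 , -0.014,  0.026]), array([0.602, 0.013, 0.022])]
```

View pics/w3.png

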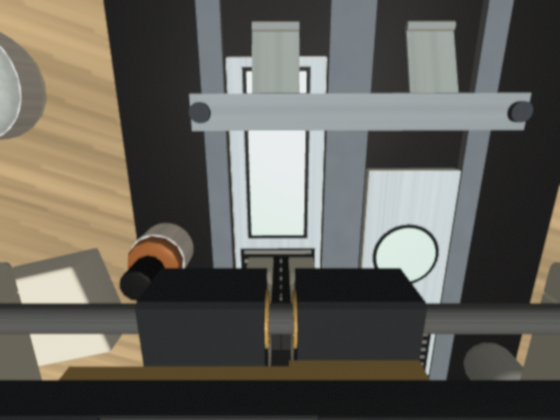

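The carrier is moving with the fingers: its nose (row 57) is past the bridge and short of the leaf tip (row 22). I'll continue.

```bash
python3 -m inch '[1,5,0,0,0,0,0, 1,10,0,0,0,0,0, 1,15,0,0,0,0,0, 1,20,0,0,0,0,0, 1,24,0,0,0,0,0]'
python3 -m inch '[1,4,0,0,0,0,0, 1,8,0,0,0,0,0, 1,12,0,0,0,0,0, 1,16,0,0,0,0,0]'
python3 - <<'E'
from h import *
s=ctrl.snapshot('wrist'); cv2.imwrite('pics/w4.png',s['frame'][...,::-1])
E
```

```text
clock: 6.45
tool_pos: [0.5186, 0.0555, 0.2063]
orientation: [180.0, 0.0, 18.0]
force: [-7.2, -2.6, 21.0]
opening: 0.0003
gripper_force: 10.6
clock: 6.85
tool_pos: [0.5338, 0.0605, 0.2063]
orientation: [180.0, 0.0, 18.0]
force: [-7.0, -2.1, 20.2]
opening: 0.0007
gripper_force: 10.1
```

View pics/w4.png

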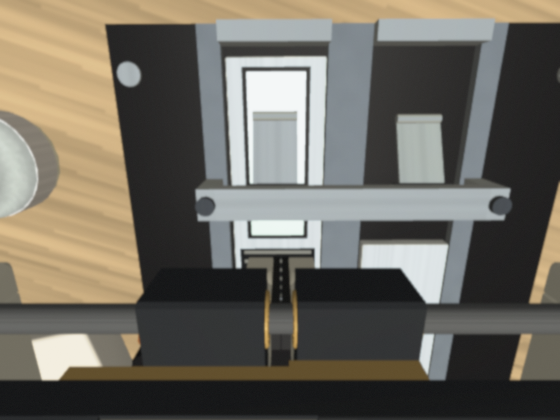

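The leaf is on the glass. The nose (row 57) is about 5–6 mm from the stop face (row ~44). I'll finish slowly and watch the force.

```bash
python3 -m inch '[1,2,0,0,0,0,0, 1,4,0,0,0,0,0, 1,5,0,0,0,0,0, 1,5,0,0,0,0,0]'
python3 -m inch '[1,1,0,0,0,0,0, 1,2,0,0,0,0,0, 1,2,0,0,0,0,0]'
```

```text
clock: 7.3
tool_pos: [0.5387, 0.0621, 0.2063]
orientation: [180.0, 0.0, 18.0]
force: [-6.1, -2.7, 19.3]
opening: 0.0002
gripper_force: 9.6
clock: 7.6
tool_pos: [0.5393, 0.0622, 0.2063]
orientation: [180.0, 0.2, 18.0]
force: [-12.0, -1.5, 26.1]
opening: 0.0004
gripper_force: 13.0
```

The force jumped and motion stopped, so the carrier is against the stop. I'll lift straight off.

```bash
python3 -m inch '[1,0,0,-2,0,0,0, 1,0,0,-6,0,0,0, 1,0,0,-25,0,0,0, 1,0,0,-60,0,0,0, 1,0,0,-100,0,0,0]'
python3 -m inch '[1,-20,0,0,0,0,0, 1,-45,0,0,0,0,0, 1,-45,0,0,0,0,0]'
python3 - <<'E'
from h import *
s=ctrl.snapshot('wrist'); cv2.imwrite('pics/w5.png',s['frame'][...,::-1])
for q in (s,ctrl.snapshot('top')):
  for n in('slide_carrier','disc_carrier','home_left'): print(n,[np.round(d['location'],3).tolist() for d in ctrl.mark_of(q,n)[:1]])
E
```

```text
clock: 8.1
tool_pos: [0.5403, 0.0629, 0.3048]
orientation: [180.0, 0.2, 18.0]
force: [2.2, -0.5, -0.1]
opening: 0.0009
gripper_force: 0.0
clock: 8.4
tool_pos: [0.4955, 0.0482, 0.3049]
orientation: [-180.0, 0.0, 18.0]
force: [-0.4, 0.9, 0.6]
opening: 0.0005
gripper_force: 0.0
slide_carrier [[0.578, 0.075, 0.018]]
disc_carrier [[0.511, -0.014, 0.018]]
home_left [[0.577, 0.076, 0.021]]
slide_carrier [[0.58, 0.074, 0.023]]
disc_carrier [[0.514, -0.012, 0.024]]
home_left [[0.58, 0.077, 0.019]]
```

View pics/w5.png

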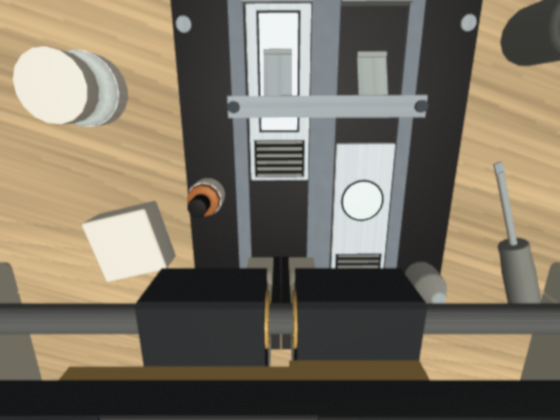

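The carrier is under the leaf and matches home, but the stop is cut off at the top edge. I'll take one look from further forward.

```bash
python3 -m inch '[1,30,0,0,0,0,0, 1,45,0,0,0,0,0, 1,45,0,0,0,0,0, 1,45,0,0,0,0,0]'
python3 - <<'E'
from h import *
s=ctrl.snapshot('wrist'); cv2.imwrite('pics/w6.png',cv2.resize(s['frame'][:160,180:440,::-1],None,fx=3,fy=3))
E
```

```text
clock: 9.2
tool_pos: [0.5405, 0.063, 0.304]
orientation: [180.0, 0.1, 18.0]
force: [-0.6, 1.0, 0.7]
opening: 0.0004
gripper_force: 0.0
```

View pics/w6.png

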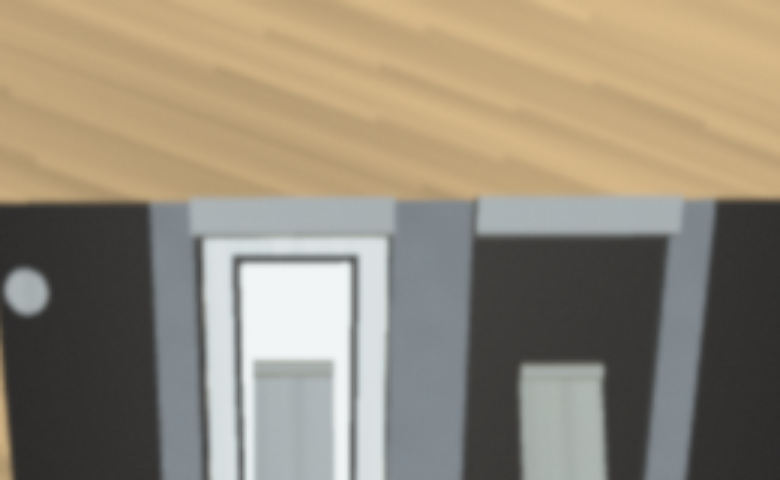

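The nose (crop row ~236) touches the stop with no gap, and the carrier is straight and under the leaf. I'm handing in.

```bash
python3 -c "
from plant import ctrl
print(ctrl.close_job())"
```

```text
the job is handed in; nothing more can be done
None
```

The slide carrier was pressed at about 20 N along the left lane, under the leaf spring and home against the end stop. The gripper was lifted clear, nothing else was seen to move, and the job was handed in at about 9 s; the hand-in returned no verdict.

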